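# Put the stapler away in its case

### The arm

A 6-joint arm with a two-finger parallel gripper is mounted at the origin on the work surface. World frame = base frame: x ahead of the robot, y to its left, z up, the work surface at z = 0. Lengths are in mm, angles in rad, forces in N, time in s.
With the tool pointing down it reaches from about 400 to 825 mm from the base axis. Payload 7 kg.
Tool frame: the origin (TCP) lies midway between the tips of the shut fingers; the grasp point (between the pads) lies robot.tcp_to_grasp behind it (robot.tcp_to_grasp is the distance from the TCP to the grasp point, in mm); z points along the fingers, y is the line along which they close (so a half turn about z gives the same grasp; the last joint's range is limited). The gripper opens to 85 mm and grips with 20 to 120 N. Pads are 22 mm wide; open, the fingers measure 114 mm over their backs; the gripper's body (76 mm by 85 mm) begins 54 mm behind the grasp point. The pads swing forward as they close: fully open they stand 13 mm farther back than shut.
Start: joints at [0.288, 0.359, 0.012, 0, -1.224, -0.288], TCP at [674.978, -0.019, 231.302] pointing down, gripper open.
Joint ranges: [-3.07, 3.07], [-1.43, 2.12], [-1.02, 1.25], [-3.03, 1.67], [-3.05, -0], [-3.03, 3.03]. Speed limits (rad/s): [2.39, 2.39, 3.01, 3.14, 3.14, 3.14].

### API

Orientations are given as [roll, pitch, yaw] about the fixed x, y, z axes, in that order (R = Rz(yaw) Ry(pitch) Rx(roll)).
In Python, from plant import robot, imaging, order gives the robot as it stands.
- The arm moves only by the tool servo_tool, never from a script. Its argument "increments" is a list of rows, each a list of 3 entries, a list of its own where there are three numbers: the closure, from 0 (fully open) to 1 (shut), then the shift along the tool's x, y, z as a fraction of full scale, then the turn about the tool's z as a fraction of full scale. A call has exactly 8 rows; each row is the pose to reach, as a shift and turn from the pose commanded when the call began, along the tool's axes at that moment; what a row does not reach only later rows make up. Full scale, the value 1, is 1000 mm for a shift and pi/2 rad for a turn. A row lasts 1/12 s, in which the tool goes at most 41.7 mm and 7.16 degrees, less where a joint would pass 70% of its speed; a pose out of reach is approached as far as the arm can. A call with a number of a shift or a turn outside -1 to 1 is refused whole. A call with a gripper value outside its range is refused whole. The fingers move at their own pace and stop on an object; the grip force is fixed at half the most. Time passes only in rows, so rows that repeat a pose let the fingers close, or fill a call up. It gives the time, the measured TCP pose, the force, the opening and the grip force at its end, in the units of the state.
- robot.get_state(): the state, without advancing time (a new reading comes with each control period).
- imaging.read_camera(name): name is "scene" or "side" or "wrist"; returns a dict with "image" (420x560x3 uint8, red, green, blue), "fx", "fy", "cx", "cy" (pixels), "R" (3x3) and "t" (3): a world point X has camera coordinates R X + t. Camera axes: x right, y down, z forward; pixel columns grow to the right and rows downward; lengths in mm; the calibration is good to about 2 mm. A picture is of the moment at which its call begins. There is no depth.
- order.finish_job(): hands the job in; it is judged then, once.
The state is a dict: "clock": time; "joint_positions": joint angles; "qd": joint speeds; "joint_efforts": joint torques, N m; "tcp_pos": TCP position; "tcp_rot": TCP orientation; "wrist_force": force on the tool from outside, world axes, zero at the start; "wrist_torque": the same for the moment, N m; "opening": finger opening in mm; "gripper_force": force on a finger pad.
Only numpy, scipy, OpenCV 4.12 (cv2) and the standard library are available. Lean on these libraries where they do the work, as an engineer would, in place of code of your own. Each camera call takes 0.05 s, during which the arm holds its last target. There are 200 camera calls.

### The job

Raise the lid of the grey case until it stands nearly upright by itself and let go of it. Then lay the desk stapler gently inside, base down, flat on the case's floor between the four small ribs, and finally lower the lid, without slamming it, until it is fully shut over the stapler. Do not shove aside the carton inside the case or the tape roll beside the stapler.

Things in the scene. Friction and masses are not known exactly. Their poses are not given: they have to be found in the camera images.
- case: grey plastic tool case, fixed to the table: 200 mm deep (x, front to hinge), 250 mm wide (y), walls 95 mm high, 6 mm thick, white inner floor 35 mm above the table. Origin at the centre of its underside; its front faces its own -x, +y is left when one looks from the robot along +x. It stands left or right on the table, turned up to 0.25 rad
- lid (a joint): angle of the lid about the hinge along the case's far (+x) top edge: 0 shut, grows as the front edge rises, 1.57 upright, stop at 1.75. Lid 204 x 254 x 8 mm, 0.35 kg. A friction stay holds it still at any angle above about 0.6 rad; lower down it sinks shut by itself, slowly damped. About 3 N at the tab raise it, less lower it
- lid_tab (a point): grip point of the black tab on the middle of the lid's front edge: 36 mm wide (along y), 12 mm thick, sticking 48 mm out in the lid's plane; the point is 28 mm out, 228 mm from the hinge axis, 99.5 mm above the table when shut. Pinched across its width it can turn between the fingers as the lid swings, so the gripper may keep pointing down. Axes turn with the lid: x to the hinge, y along it
- lid_hinge (a point): middle of the hinge axis, 95.5 mm above the table, 100 mm behind the case's middle; axes turn with the lid
- cradle (a point): the stapler's place on the inner floor, midway between four grey ribs (each 30 mm long, 8 wide, 15 high, centred 65 mm before and behind). It lies 40 mm left (+y) of the case's middle, 35 mm above the table; axes as the case. The ribs leave a lane 56 mm wide along x for the 40 mm stapler, either end first; between the rib pairs the sides are free for fingers
- stapler_mid (a point): centre of the desk stapler, half-way up (26 mm above its underside): 160 mm long (its x), 40 mm wide (its y), 52 mm high, steel base and black arm, 0.3 to 0.5 kg, standing on its base on the mat. Flat, upright sides: pinch it across its width
- mat: thin cork mat, 300 x 260 x 3 mm, fixed on the table, on which the stapler and a tape roll lie; origin under its centre
- staple_box: a plain cardboard carton, 100 x 56 x 40 mm high, lying in the case beside the stapler's place (75 mm to the right of the case's middle, case y = -0.075); origin at the centre of its underside. Leave it where it is
- tape_roll: a clear roll of tape lying flat on the mat, 84 mm across, 48 mm high; origin at the centre of its underside. Leave it where it is
Things that resemble listed ones, but are neither listed nor needed, are in the scene too. What is shaped like the part that bears stapler_mid but pink is not meant.

How it is judged:
By the outcome, as a careful person would: the job done as asked, in the order asked, and still so for the second after the job is handed in, with the robot touching nothing.
It also fails if it takes over 72 s, if anything falls off the work surface, if the arm or the gripper's body presses on something with over 40 N, if the wrist force passes 120 N, or if a joint passes its speed limit or range.

## Working session

There is one attempt and no reset: what is moved stays moved. The work goes in short steps, Python scripts to look and compute and a tool call to move; the robot and the scene stay as the last step left them, time stands still between calls to the robot, and variables do not carry over. Pictures are saved under pics/ and viewed, at most 10 in all, crops included, and the job is handed in when it is done.

Besides the shell and the picture viewer there is one more tool, called after "Emit:" as name(argument=value, ...), one argument or row to a line, values as JSON. servo_tool: Moves the arm, as the interface text tells. Shift numbers are shares of 1000 mm and turn numbers shares of pi/2 rad, none past 1 either way. Its arguments: {"type":"object","properties":{"increments":{"type":"array","items":{"type":"array"}}},"required":["increments"]}

```bash
mkdir -p pics
cat > h.py <<'E'
import numpy as np, cv2
from plant import robot, imaging, order
def cam(n,save=None):
    c=imaging.read_camera(n); c={k:(np.array(v) if k in('R','t','image') else v) for k,v in c.items()}
    if save: cv2.imwrite(save,c['image'][:,:,::-1])
    return c
def ray(c,u,v,z):
    d=c['R'].T@np.array([(u-c['cx'])/c['fx'],(v-c['cy'])/c['fy'],1]); o=-c['R'].T@c['t']
    return o+d*(z-o[2])/d[2]
def proj(c,X):
    p=c['R']@np.array(X,float)+c['t']; return np.array([c['fx']*p[0]/p[2]+c['cx'],c['fy']*p[1]/p[2]+c['cy']])
E
python3 - <<'E'
from h import *
import pickle
cs={}
for n in ['scene','side','wrist']:
    cs[n]=cam(n); print(n,(-cs[n]['R'].T@cs[n]['t']).round(), cs[n]['R'].round(2).tolist(), cs[n]['fx'])
pickle.dump(cs,open('c0.pkl','wb'))
a=np.hstack([cs['scene']['image'],cs['side']['image']])[:,:,::-1]
cv2.imwrite('pics/a.png',cs['scene']['image'][:,:,::-1]);cv2.imwrite('pics/b.png',cs['side']['image'][:,:,::-1])
print(robot.get_state(), robot.tcp_to_grasp)
E
```

```text
scene [936. 619. 650.] [[-0.82, 0.58, 0.02], [0.33, 0.48, -0.81], [-0.47, -0.66, -0.58]] 415.11152530343844
side [157. 477. 638.] [[-0.82, -0.57, 0.0], [-0.4, 0.57, -0.72], [0.41, -0.59, -0.7]] 401.636021207913
wrist [674. -79. 372.] [[-1.0, 0.0, 0.0], [0.0, 0.95, 0.31], [-0.0, 0.31, -0.95]] 366.4905211982643
{'clock': 0.15, 'joint_positions': array([ 2.88071901e-01,  3.59200531e-01,  1.12326516e-02, -2.43285585e-04,
       -1.22412327e+00, -2.88114569e-01]), 'qd': array([ 0.00124797, -0.00288677,  0.00379796,  0.00264368, -0.00195215,
       -0.00051313]), 'joint_efforts': array([-2.36291526e-03, -5.83877099e+01,  2.93650192e+01,  6.94064632e+00,
       -4.26741812e-03,  1.52487612e-06]), 'tcp_pos': array([ 6.74608788e+02, -5.78353172e-02,  2.30579115e+02]), 'tcp_rot': array([ 3.14028621e+00, -1.48642029e-04, -1.57092171e+00]), 'wrist_force': array([-1.34692624, -0.18510677,  0.32859366]), 'wrist_torque': array([-0.00568209, -0.00549157, -0.02439829]), 'gripper_force': 0.0, 'opening': 85.26665730103632} 18.700000000000003
```

View pics/a.png

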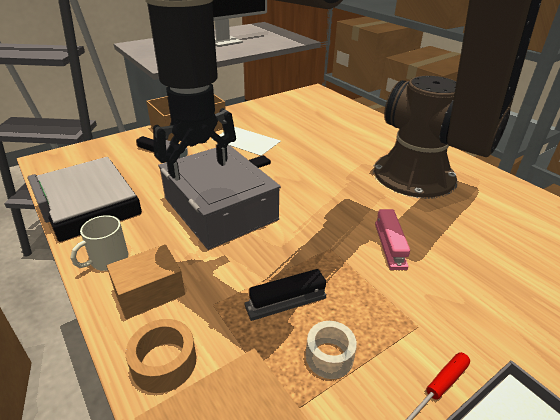

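View pics/b.png

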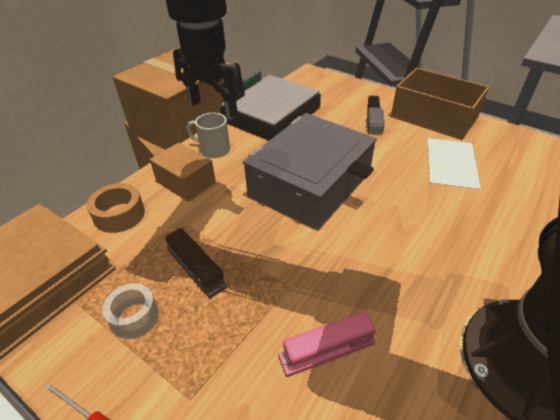

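The scene view shows the grey case at (220,195) with its black tab at (261,160), and in the side view the tab is at (362,170). The stapler candidates are the black one on the cork mat (scene 287,293; side 195,262) and the pink one (scene 392,240; side 328,343). The black one on the mat beside the tape roll fits the description. The flat grey box at scene (85,195) has no tab, so it isn't the case. I'll confirm with one enlarged crop.

Run:
```python
import pickle; from h import *
cs=pickle.load(open('c0.pkl','rb'))
s=cs['scene']['image'][:,:,::-1]; d=cs['side']['image'][:,:,::-1]
A=cv2.resize(d[105:230,235:385],(400,333),interpolation=2)
B=cv2.resize(s[140:260,150:294],(400,333),interpolation=2)
C=cv2.resize(d[220:300,150:270],(400,266),interpolation=2)
D=cv2.resize(s[255:335,230:350],(400,266),interpolation=2)
cv2.imwrite('pics/c.png',np.vstack([np.hstack([A,B]),np.hstack([C,D])]))
```

```text
(no output)
```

View pics/c.png

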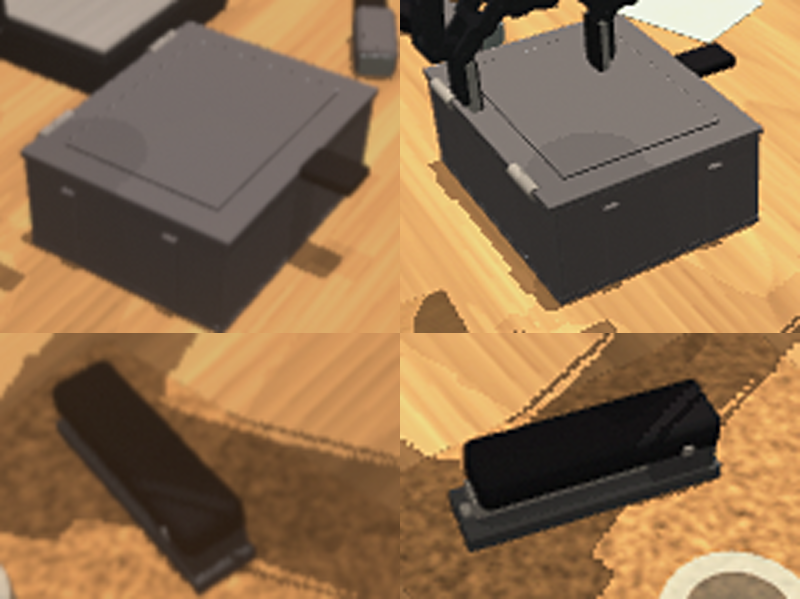

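The crop confirms both: a black stapler on a steel base on the cork mat, and a case with a black tab and two hinge plates on the opposite edge.

Run:
```python
import pickle; from h import *
cs=pickle.load(open('c0.pkl','rb'));s=cs['scene'];d=cs['side']
f=lambda c,o,k,P,z:np.array([ray(c,o[0]+x/k-.5+.5/k,o[1]+y/k-.5+.5/k,z)[:2] for x,y in P])
L=f(d,(235,105),8/3,[(190,22),(377,95),(228,243),(22,153)],103.5)
print('lid side FR.. BR,FR,FL,BL',L.round(1).tolist(),[np.linalg.norm(L[i]-L[i-1]).round(1) for i in range(4)],L.mean(0))
M=f(s,(150,140),400/144,[(27,70),(362,130),(145,208)],103.5);print('scene BR,FL,BL',M.round(1).tolist(),(M[0]+M[1])/2)
T=f(d,(235,105),8/3,[(368,172),(340,195)],93.5);print('tab side',T.round(1).tolist())
T=f(s,(150,140),400/144,[(320,43),(336,60)],105.5);print('tab scene',T.round(1).tolist())
k=10/3
S=f(d,(150,220),k,[(58,97),(200,259),(255,219)],3);print('st side',S.round(1).tolist(),(S[0]+S[2])/2)
S=f(s,(230,255),k,[(67,217),(320,142)],3);print('st scene',S.round(1).tolist())
# tape centre by ring top
for c,n,(u,v) in ((s,'scene',(331,343)),(d,'side',(130,306))): print('tape',ray(c,u,v,51).round(0))
# black arm top contour centroid
for c,n,r in((s,'s',(255,335,230,350)),(d,'d',(220,300,150,270))):
    im=c['image'][r[0]:r[1],r[2]:r[3]].max(2); m=(im<32).astype('u1')
    n_,l,st,ce=cv2.connectedComponentsWithStats(m); i=1+st[1:,4].argmax(); q=cv2.minAreaRect(np.argwhere(l==i)[:,::-1].astype('f4')); print(st[i],q, ray(c,r[2]+q[0][0],r[0]+q[0][1],35).round(0))
```

```text
lid side FR.. BR,FR,FL,BL [[653.8, -298.6], [450.2, -289.3], [454.0, -47.7], [652.3, -45.3]] [np.float64(253.3), np.float64(203.8), np.float64(241.6), np.float64(198.3)] [ 552.58398251 -170.2339224 ]
scene BR,FL,BL [[654.4, -292.0], [457.1, -41.4], [658.5, -46.6]] [ 555.77500131 -166.69948362]
tab side [[411.6, -198.0], [416.5, -158.2]]
tab scene [[406.3, -182.4], [411.5, -147.7]]
st side [[683.3, 175.9], [528.2, 213.3], [521.0, 175.2]] [602.15306204 175.55749162]
st scene [[680.0, 176.7], [524.4, 216.1]]
tape [612. 327.  51.]
tape [599. 323.  51.]
[  20   14   76   39 1474] ((57.31794738769531, 32.855796813964844), (21.442766189575195, 76.7964859008789), 74.21924591064453) [591. 175.  35.]Traceback (most recent call last):
  File "<stdin>", line 17, in <module>
ValueError: attempt to get argmax of an empty sequence
```

Case centre is about (554,-169) with yaw about -0.015. The tab point is about (426,-168). The stapler centre is about (600,176) with yaw -0.238, and the tape roll is about 150 mm away. All of these match the given sizes. Going above the tab.

Emit:
servo_tool(
  increments=[
    [0,[0.169,0.248,0.03],-0.99],
    [0,[0.169,0.248,0.03],-0.99],
    [0,[0.169,0.248,0.03],-0.99],
    [0,[0.169,0.248,0.03],-0.99],
    [0,[0.169,0.248,0.03],-0.99],
    [0,[0.169,0.248,0.03],-0.99],
    [0,[0.169,0.248,0.03],-0.99],
    [0,[0.169,0.248,0.03],-0.99],
  ],
)

```text
clock: 0.82
tcp_pos: [421.7, -170.7, 200.6]
tcp_rot: [3.141, 0.002, -0.567]
wrist_force: [-0.3, 0.3, -1.1]
opening: 85.1
gripper_force: 0.0
```

Emit:
servo_tool(
  increments=[
    [0,[0,0,0],-0.354],
    [0,[0,0,0],-0.354],
    [0,[0,0,0],-0.354],
    [0,[0,0,0],-0.354],
    [0,[0,0,0],-0.354],
    [0,[0,0,0],-0.354],
    [0,[0,0,0],-0.354],
    [0,[0,0,0],-0.354],
  ],
)

```text
clock: 1.48
tcp_pos: [426.9, -169.0, 201.2]
tcp_rot: [-3.142, 0.0, -0.017]
wrist_force: [-0.2, 0.4, -0.3]
opening: 85.5
gripper_force: 0.0
```

Run:
```python
from h import *
import pickle
c=cam('wrist','pics/d.png'); pickle.dump(c,open('c1.pkl','wb'))
s=robot.get_state();print(s['clock'],s['tcp_pos'],s['tcp_rot'],s['joint_positions']);print(proj(c,[426,-168,99.5]),proj(c,[426,-150,105.5]),proj(c,[426,-186,105.5]))
```

```text
1.5333 [ 426.92138965 -168.98954326  201.25141846] [-3.14156453e+00  1.47356976e-04 -1.65962666e-02] [ 5.39997108e-02  2.04387527e-02 -4.88070506e-01 -4.40105683e-05
 -1.06243207e+00  1.50022177e+00]
[277.07661002 209.83803168] [250.60856743 213.00887857] [303.45941177 212.11002088]
```

View pics/d.png

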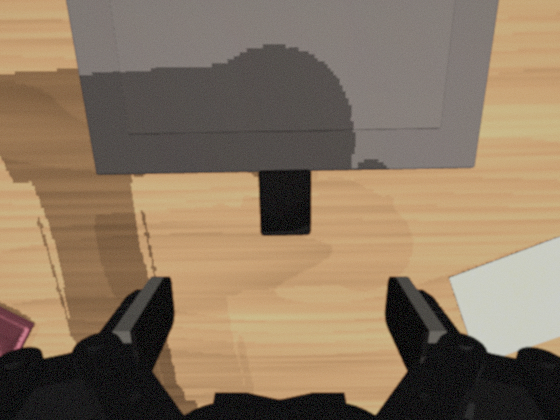

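The wrist view shows the tab at columns 260–310, rows 170–234, and the lid's front edge running from (97,173) to (475,166).

Run:
```python
from h import *
import pickle
c=pickle.load(open('c1.pkl','rb'))
a,b=ray(c,97,173,103.5),ray(c,475,166,103.5);print(a,b,np.linalg.norm(a-b),'yaw',np.arctan2(-(a-b)[0],(a-b)[1]))
l,r=ray(c,260,234,105.5),ray(c,310.5,234,105.5);print(l,r,l[1]-r[1])
```

```text
[455.15030733 -49.03090131 103.5       ] [ 455.3520044  -299.17317854  103.5       ] 250.14235854954805 yaw 0.0008063292302610847
[ 410.52959489 -155.87306492  105.5       ] [ 409.90283723 -190.91941489  105.5       ] 35.046349964172606
```

Emit:
servo_tool(
  increments=[
    [0,[0.001,0.004,0.03],0],
    [0,[0.001,0.004,0.06],0],
    [0,[0.001,0.004,0.09],0],
    [0,[0.001,0.004,0.11],0],
    [0,[0.001,0.004,0.121],0],
    [0,[0.001,0.004,0.121],0],
    [0.3,[0.001,0.004,0.121],0],
    [0.6,[0.001,0.004,0.121],0],
  ],
)

```text
clock: 2.2
tcp_pos: [428.7, -173.1, 81.1]
tcp_rot: [3.141, -0.001, -0.015]
wrist_force: [0.4, -0.7, 0.7]
opening: 63.8
gripper_force: 0.0
```

Emit:
servo_tool(
  increments=[
    [0.7,[0,0,0],0],
    [0.8,[0,0,0],0],
    [0.8,[0,0,0],0],
    [0.8,[0,0,0],0],
    [0.8,[0,0,0],0],
    [0.8,[0,0,0],0],
    [0.8,[0,0,0],0],
    [0.8,[0,0,0],0],
  ],
)

```text
clock: 2.87
tcp_pos: [428.6, -173.0, 81.5]
tcp_rot: [3.141, -0.002, -0.014]
wrist_force: [-0.8, 1.3, 6.3]
opening: 34.7
gripper_force: 59.2
```

Emit:
servo_tool(
  increments=[
    [0.8,[0.001,0,-0.014],0],
    [0.8,[0.002,0,-0.028],0],
    [0.8,[0.005,0,-0.042],0],
    [0.8,[0.008,0,-0.056],0],
    [0.8,[0.012,0,-0.07],0],
    [0.8,[0.017,0,-0.083],0],
    [0.8,[0.023,0,-0.096],0],
    [0.8,[0.03,0,-0.109],0],
  ],
)

```text
clock: 3.53
tcp_pos: [458.1, -173.0, 189.8]
tcp_rot: [-3.141, -0.001, -0.014]
wrist_force: [6.7, 1.0, -9.7]
opening: 35.0
gripper_force: 60.8
```

Emit:
servo_tool(
  increments=[
    [0.8,[0.0075,0,-0.012],0],
    [0.8,[0.0155,0,-0.024],0],
    [0.8,[0.0245,0,-0.035],0],
    [0.8,[0.034,0,-0.0455],0],
    [0.8,[0.044,-0.0005,-0.0555],0],
    [0.8,[0.055,-0.0005,-0.065],0],
    [0.8,[0.0665,-0.0005,-0.0735],0],
    [0.8,[0.0785,-0.0005,-0.081],0],
  ],
)

```text
clock: 4.2
tcp_pos: [534.9, -172.9, 269.5]
tcp_rot: [-3.139, 0.004, -0.015]
wrist_force: [-1.3, 5.9, -5.0]
opening: 34.4
gripper_force: 62.4
```

Emit:
servo_tool(
  increments=[
    [0.8,[0.0125,-0.0005,-0.007],0],
    [0.8,[0.025,-0.001,-0.0135],0],
    [0.8,[0.038,-0.0015,-0.019],0],
    [0.8,[0.0515,-0.0015,-0.0235],0],
    [0.8,[0.0655,-0.002,-0.0275],0],
    [0.8,[0.0795,-0.0025,-0.0305],0],
    [0.8,[0.0935,-0.0025,-0.0325],0],
    [0.8,[0.1075,-0.003,-0.0335],0],
  ],
)

```text
clock: 4.87
tcp_pos: [642.5, -172.8, 303.0]
tcp_rot: [-3.141, 0.005, -0.015]
wrist_force: [-4.5, -1.9, -4.1]
opening: 35.2
gripper_force: 63.4
```

Emit:
servo_tool(
  increments=[
    [0.8,[0,0,0],0],
    [0.8,[0,0,0],0],
    [0.4,[0,0,0],0],
    [0.2,[0,0,0],0],
    [0,[0,0,0],0],
    [0,[0,0,0],0],
    [0,[0,0,0],0],
    [0,[0,0,0],0],
  ],
)

```text
clock: 5.53
tcp_pos: [643.9, -172.7, 304.3]
tcp_rot: [-3.142, -0.001, -0.015]
wrist_force: [-0.1, 0.5, 0.1]
opening: 85.2
gripper_force: 0.0
```

Emit:
servo_tool(
  increments=[
    [0,[0,0,-0.035],0],
    [0,[0,0,-0.06],0],
    [0,[-0.02,-0.035,-0.06],0.142],
    [0,[-0.03,-0.075,-0.06],0.142],
    [0,[-0.04,-0.115,-0.06],0.142],
    [0,[-0.04,-0.155,-0.06],0.142],
    [0,[-0.04,-0.195,-0.06],0.142],
    [0,[-0.04,-0.23,-0.06],0.142],
  ],
)

```text
clock: 6.2
tcp_pos: [606.8, 60.1, 364.5]
tcp_rot: [-3.141, -0.001, -0.237]
wrist_force: [1.3, -0.2, -0.2]
opening: 85.6
gripper_force: 0.0
```

Run:
```python
from h import *
s=robot.get_state();R=cv2.Rodrigues(np.zeros(3))[0]
p=s['tcp_pos'];psi=s['tcp_rot'][2];print(p,s['tcp_rot'])
d=np.array([600,176,170])-p
print('tool shift',d[0]*np.cos(psi)+d[1]*np.sin(psi), d[0]*np.sin(psi)-d[1]*np.cos(psi), -d[2])
```

```text
[606.81822027  60.06258309 364.50968013] [-3.14068794e+00 -1.05994051e-03 -2.37383982e-01]
tool shift -33.89094663750462 -111.0827462008091 194.50968013034924
```

Emit:
servo_tool(
  increments=[
    [0,[-0.01,-0.035,-0.0],0],
    [0,[-0.02,-0.07,0.015],0],
    [0,[-0.03,-0.1,0.04],0],
    [0,[-0.034,-0.111,0.075],0],
    [0,[-0.034,-0.111,0.115],0],
    [0,[-0.034,-0.111,0.15],0],
    [0,[-0.034,-0.111,0.175],0],
    [0,[-0.034,-0.111,0.18],0],
  ],
)

```text
clock: 6.87
tcp_pos: [597.8, 172.9, 178.7]
tcp_rot: [3.137, 0.006, -0.238]
wrist_force: [0.4, -0.1, -1.1]
opening: 85.5
gripper_force: 0.0
```

Run:
```python
from h import *
import pickle
c=cam('wrist');pickle.dump(c,open('c2.pkl','wb'));s=cam('scene');pickle.dump(s,open('s2.pkl','wb'))
cv2.imwrite('pics/e.png',cv2.resize(np.hstack([c['image'],s['image']])[:,:,::-1],(800,300),interpolation=3))
st=robot.get_state();print(st['tcp_pos'],st['tcp_rot'])
print(proj(c,[600,176,29]))
m=(c['image'].max(2)<45).astype('u1');n,l,q,ce=cv2.connectedComponentsWithStats(m)
for i in range(1,n):
  if q[i][4]>300: print(q[i],cv2.minAreaRect(np.argwhere(l==i)[:,::-1].astype('f4')))
```

```text
[600.18977603 173.45262777 183.17005614] [ 3.13976816e+00  1.29121046e-03 -2.37625145e-01]
[273.36612764 188.16136625]
[534  49  26  59 701] ((546.5, 78.0), (58.0, 25.0), 90.0)
[ 244   99   53  187 8862] ((270.0, 192.0), (186.0, 52.0), 90.0)
[529 107  31  74 800] ((544.0, 143.5), (73.0, 30.0), 90.0)
[537 180  23  46 357] ((548.0, 202.5), (45.0, 22.0), 90.0)
[533 222  27  55 424] ((549.3176879882812, 247.82374572753906), (57.370853424072266, 23.41508674621582), 76.50426483154297)
[    0   277   560   143 32256] ((279.5, 347.99993896484375), (141.99996948242188, 558.9998779296875), 90.0)
```

View pics/e.png

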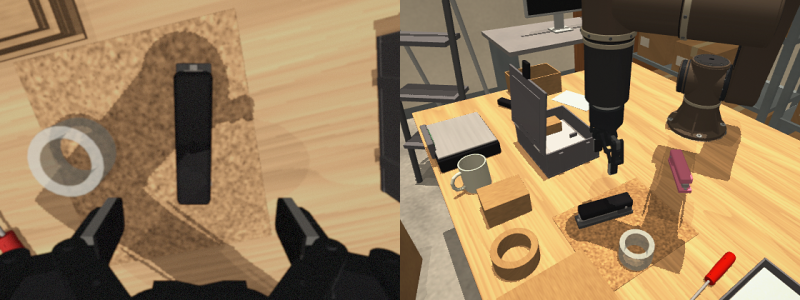

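The lid stands upright by itself. The wrist view shows the black stapler aligned with the tool, columns 244–297, rows about 88–286, with the tape roll well to the left.

Run:
```python
from h import *
import pickle
c=pickle.load(open('c2.pkl','rb'));st=robot.get_state();p=st['tcp_pos'];psi=st['tcp_rot'][2]
t=lambda X:np.round([(X-p)[0]*np.cos(psi)+(X-p)[1]*np.sin(psi),(X-p)[0]*np.sin(psi)-(X-p)[1]*np.cos(psi)],1)
for u,v,z in((270,190,45),(270,102,50),(270,286,50),(270,89,10),(270,286,10)):X=ray(c,u,v,z);print(X.round(1),t(X))
s=pickle.load(open('s2.pkl','rb'))
m=s['image'];
```

```text
[603.3 177.7  45. ] [ 2.  -4.8]
[666.9 161.5  50. ] [67.7 -4.1]
[524.5 197.4  50. ] [-79.2  -5.5]
[675.5 160.2  10. ] [76.4 -4.8]
[502.3 203.9  10. ] [-102.3   -6.5]
```

Emit:
servo_tool(
  increments=[
    [0,[-0.001,-0.005,0.035],0],
    [0,[-0.001,-0.005,0.07],0],
    [0,[-0.001,-0.005,0.105],0],
    [0,[-0.001,-0.005,0.135],0],
    [0,[-0.001,-0.005,0.16],0],
    [0,[-0.001,-0.005,0.173],0],
    [0,[-0.001,-0.005,0.173],0],
    [0.3,[-0.001,-0.005,0.173],0],
  ],
)

```text
clock: 7.63
tcp_pos: [602.2, 179.4, 12.5]
tcp_rot: [-3.141, -0.002, -0.237]
wrist_force: [-0.1, 1.1, 1.5]
opening: 75.5
gripper_force: 0.0
```

Emit:
servo_tool(
  increments=[
    [0.5,[0,0,0],0],
    [0.6,[0,0,0],0],
    [0.75,[0,0,0],0],
    [0.75,[0,0,0],0],
    [0.75,[0,0,0],0],
    [0.75,[0,0,0],0],
    [0.75,[0,0,0],0],
    [0.75,[0,0,0],0],
  ],
)

```text
clock: 8.3
tcp_pos: [601.8, 179.4, 13.0]
tcp_rot: [-3.14, -0.002, -0.237]
wrist_force: [-0.7, 0.4, 6.2]
opening: 39.5
gripper_force: 61.7
```

Emit:
servo_tool(
  increments=[
    [0.75,[0,0,-0.01],0],
    [0.75,[0,0,-0.03],0],
    [0.75,[0,0,-0.055],0],
    [0.75,[0,0,-0.085],0],
    [0.75,[0,0,-0.115],0],
    [0.75,[0,0,-0.14],0],
    [0.75,[0,0,-0.155],0],
    [0.75,[0,0,-0.16],0],
  ],
)

```text
clock: 8.97
tcp_pos: [601.6, 179.3, 174.8]
tcp_rot: [-3.138, -0.004, -0.238]
wrist_force: [0.3, 0.7, -4.2]
opening: 39.4
gripper_force: 61.4
```

Run:
```python
from h import *
import pickle
s=cam('scene');d=cam('side');pickle.dump((s,d),open('s3.pkl','wb'))
print(proj(d,[557,-133,35]),proj(s,[557,-133,35]))
A=cv2.resize(d['image'][100:220,240:390],(750,600),interpolation=2)
B=cv2.resize(s['image'][110:250,150:290],(600,600),interpolation=2)
cv2.imwrite('pics/f.png',A[:,:,::-1]);cv2.imwrite('pics/g.png',B[:,:,::-1])
```

```text
[300.76314571 181.11233121] [225.55850763 204.74303939]
```

View pics/f.png

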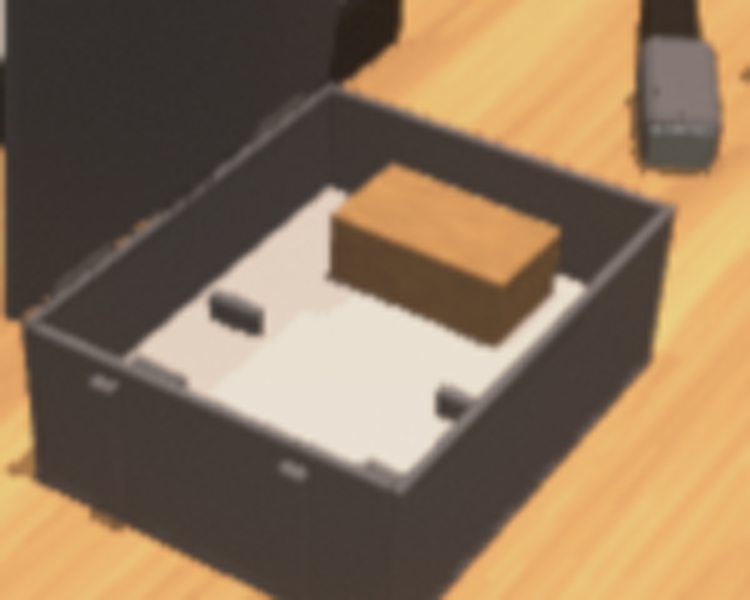

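The side crop shows the open case. Its rim corners are at crop (28,322), (400,490), (675,208) and (332,88). Right-hand ribs are visible at (236,312) and (452,402), and the carton is at (445,255).

Run:
```python
from h import *
import pickle
s,d=pickle.load(open('s3.pkl','rb'))
f=lambda x,y,z:ray(d,240+x/5-.4,100+y/5-.4,z)[:2]
P=[f(*q,95) for q in((28,322),(400,490),(675,208),(332,88))];print(np.round(P,1).tolist(),np.mean(P,0))
e=P[1]-P[0];g=P[2]-P[3];print('yaws',np.arctan2(-e[1],-e[0]),np.arctan2(-g[1],-g[0]),np.arctan2(-(P[0]-P[3])[0],(P[0]-P[3])[1]),np.arctan2(-(P[1]-P[2])[0],(P[1]-P[2])[1]))
print('rib base ends (left face y should be cradle-28)',f(262,334,35),f(212,313,35),f(436,412,35))
c0=np.array([557,-173.])
for cx,cy in((100,125),(-100,125),(-100,-125),(100,-125)):
  q=proj(d,[557+cx,-173+cy,95]);print(((q+.4-[240,100])*5).round())
q=proj(d,[557+50,-173+12,35]);print('rib bottom',((q+.4-[240,100])*5).round())
```

```text
[[651.5, -51.0], [456.9, -50.8], [456.1, -296.1], [649.9, -293.4]] [ 553.57088467 -172.81995446]
yaws -0.0011542360590339183 0.01423379051995549 -0.006808123767083013 -0.0032845867640520295
rib base ends (left face y should be cradle-28) [ 606.0691635  -167.46975276] [ 636.09262618 -167.2244624 ] [ 505.15367316 -165.19078582]
[ 14. 321.]
[396. 494.]
[675. 206.]
[325.  80.]
rib bottom [253. 340.]
```

View pics/g.png

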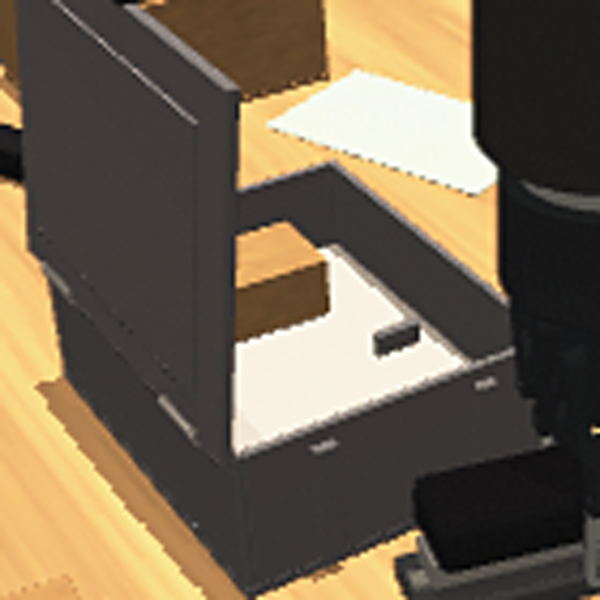

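Run:
```python
from h import *
import pickle
s,d=pickle.load(open('s3.pkl','rb'));k=600/140
f=lambda x,y,z:ray(s,150+(x+.5)/k-.5,110+(y+.5)/k-.5,z)[:2].round(1)
print('rib +y bottom',f(375,356,35),f(420,343,35),'top',f(376,338,50),f(419,324,50),'rim BL,FL?,FR',f(237,455,95),f(330,163,95),'carton top corner',f(328,262,75),'bottom',f(328,312,35))
g=lambda x,y,z:ray(d,240+(x+.5)/5-.5,100+(y+.5)/5-.5,z)[:2].round(1)
print('side rib tops',g(264,316,50),g(212,294,50),g(437,390,50),'carton',g(495,345,35),g(500,287,75),g(330,278,35),g(332,216,75))
```

```text
rib +y bottom [ 506.3 -162.5] [ 476.4 -159.2] top [ 506.7 -159.5] [ 477.4 -158. ] rim BL,FL?,FR [650.7 -49.3] [ 461.  -291.4] carton top corner [ 506.7 -214.9] bottom [ 506.1 -220.7]
side rib tops [ 602.2 -163.6] [ 633.2 -163.6] [ 504.4 -163.1] carton [ 508.1 -225.2] [ 505.1 -218.3] [ 604.3 -225.1] [ 602.1 -221.9]
```

Emit:
servo_tool(
  increments=[
    [0.75,[-0.004,0.01,0],-0.02],
    [0.75,[-0.009,0.028,0],-0.05],
    [0.75,[-0.015,0.05,0],-0.08],
    [0.75,[-0.021,0.072,0],-0.11],
    [0.75,[-0.026,0.095,0],-0.14],
    [0.75,[-0.02,0.12,0],-0.1515],
    [0.75,[-0.013,0.145,0],-0.1515],
    [0.75,[-0.007,0.166,0],-0.1515],
  ],
)

```text
clock: 9.73
tcp_pos: [553.1, 17.6, 169.1]
tcp_rot: [3.141, 0.003, 0.0]
wrist_force: [1.0, -0.1, -4.6]
opening: 39.3
gripper_force: 61.4
```

Emit:
servo_tool(
  increments=[
    [0.75,[0,0.025,0],0],
    [0.75,[0,0.05,0],0],
    [0.75,[0,0.075,0],0],
    [0.75,[0,0.1,0],0],
    [0.75,[0,0.125,0],0],
    [0.75,[0,0.144,0],0],
    [0.75,[0,0.153,0],0],
    [0.75,[0,0.153,0],0],
  ],
)

```text
clock: 10.4
tcp_pos: [553.4, -135.5, 169.0]
tcp_rot: [-3.142, 0.003, -0.002]
wrist_force: [-0.5, -0.8, -5.0]
opening: 39.1
gripper_force: 61.6
```

Run:
```python
from h import *
st=robot.get_state();print(st['clock'],st['tcp_pos'],st['tcp_rot'],st['opening'])
c=cam('wrist');d=cam('side')
cv2.imwrite('pics/h.png',np.hstack([cv2.resize(c['image'],(400,300)),cv2.resize(d['image'][60:240,190:430],(400,300))])[:,:,::-1])
```

```text
10.4 [ 553.44238828 -135.4556195   168.96774261] [-3.14159196e+00  3.30118356e-03 -2.26075832e-03] 39.10249845535159
```

View pics/h.png

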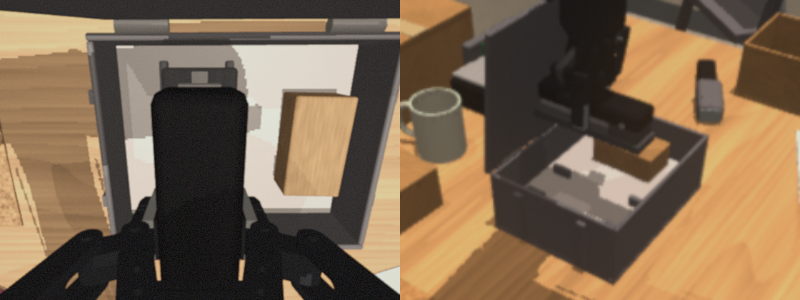

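The visible rear ribs, crop columns about 164 and 234, straddle the stapler's axis (199) symmetrically. It is lined up, so I'll descend.

Emit:
servo_tool(
  increments=[
    [0.75,[0.001,0,0.01],0],
    [0.75,[0.001,0,0.025],0],
    [0.75,[0.001,0,0.042],0],
    [0.75,[0.001,0,0.06],0],
    [0.75,[0.001,0,0.078],0],
    [0.75,[0.001,0,0.095],0],
    [0.75,[0.001,0,0.107],0],
    [0.75,[0.001,0,0.112],0],
  ],
)

```text
clock: 11.17
tcp_pos: [554.3, -132.8, 56.0]
tcp_rot: [-3.141, 0.004, 0.001]
wrist_force: [-0.2, 0.1, -4.3]
opening: 39.5
gripper_force: 61.4
```

Emit:
servo_tool(
  increments=[
    [0.75,[0,0,0.002],0],
    [0.75,[0,0,0.004],0],
    [0.75,[0,0,0.006],0],
    [0.75,[0,0,0.0075],0],
    [0.75,[0,0,0.009],0],
    [0.75,[0,0,0.01],0],
    [0.75,[0,0,0.01],0],
    [0.75,[0,0,0.01],0],
  ],
)

```text
clock: 11.83
tcp_pos: [555.8, -133.9, 48.9]
tcp_rot: [-3.142, -0.0, 0.0]
wrist_force: [0.4, -0.8, -4.5]
opening: 39.5
gripper_force: 61.4
```

Emit:
servo_tool(
  increments=[
    [0.75,[0,0,0.001],0],
    [0.75,[0,0,0.002],0],
    [0.75,[0,0,0.0025],0],
    [0.75,[0,0,0.003],0],
    [0.75,[0,0,0.0035],0],
    [0.75,[0,0,0.0035],0],
    [0.75,[0,0,0.0035],0],
    [0.75,[0,0,0.0035],0],
  ],
)

```text
clock: 12.5
tcp_pos: [555.8, -133.8, 45.3]
tcp_rot: [3.142, 0.0, 0.0]
wrist_force: [0.5, -0.7, -4.3]
opening: 38.8
gripper_force: 61.4
```

Emit:
servo_tool(
  increments=[
    [0.75,[0,0,0.0005],0],
    [0.75,[0,0,0.001],0],
    [0.75,[0,0,0.0015],0],
    [0.75,[0,0,0.0015],0],
    [0.75,[0,0,0.0015],0],
    [0.75,[0,0,0.0015],0],
    [0.75,[0,0,0.0015],0],
    [0.75,[0,0,0.0015],0],
  ],
)

```text
clock: 13.17
tcp_pos: [555.9, -133.9, 44.9]
tcp_rot: [3.141, -0.001, 0.0]
wrist_force: [-3.7, 1.6, 7.5]
opening: 39.2
gripper_force: 62.8
```

Emit:
servo_tool(
  increments=[
    [0.5,[0,0,0],0],
    [0.4,[0,0,0],0],
    [0.2,[0,0,0],0],
    [0.1,[0,0,0],0],
    [0.1,[0,0,0],0],
    [0.1,[0,0,0],0],
    [0.1,[0,0,0],0],
    [0.1,[0,0,0],0],
  ],
)

```text
clock: 13.83
tcp_pos: [555.8, -133.8, 43.7]
tcp_rot: [3.142, 0.0, 0.0]
wrist_force: [-0.3, -0.1, 0.6]
opening: 77.1
gripper_force: 0.0
```

Emit:
servo_tool(
  increments=[
    [0.1,[0,0,-0.015],0],
    [0.1,[0,0,-0.04],0],
    [0.1,[0,0,-0.075],0],
    [0.1,[0,0,-0.115],0],
    [0.1,[0,0,-0.15],0],
    [0.1,[0,0,-0.185],0],
    [0.1,[0,0,-0.215],0],
    [0.1,[0,0,-0.235],0],
  ],
)

```text
clock: 14.5
tcp_pos: [556.5, -134.1, 282.7]
tcp_rot: [3.141, -0.004, 0.0]
wrist_force: [0.5, 0.3, -0.5]
opening: 76.7
gripper_force: 0.0
```

Run:
```python
from h import *
st=robot.get_state();print(st['clock'],st['tcp_pos'],st['tcp_rot'],st['opening'])
c=cam('wrist');d=cam('side')
cv2.imwrite('pics/i.png',np.hstack([cv2.resize(c['image'],(400,300)),cv2.resize(d['image'][60:240,190:430],(400,300))])[:,:,::-1])
```

```text
14.5 [ 556.48898506 -134.06167206  282.73849437] [ 3.14125833e+00 -4.30116252e-03  4.31283258e-04] 76.6997177781142
```

View pics/i.png

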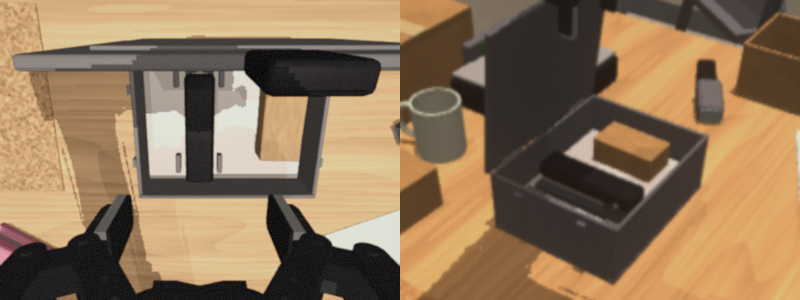

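The stapler lies flat between the four ribs and the carton hasn't moved. Next I'll go above the tab.

Emit:
servo_tool(
  increments=[
    [0,[0,0,-0.035],0],
    [0,[0,0,-0.07],0],
    [0,[0.015,0.01,-0.088],0],
    [0,[0.04,0.02,-0.088],0],
    [0,[0.065,0.03,-0.088],0],
    [0,[0.08,0.039,-0.088],0],
    [0,[0.088,0.039,-0.088],0],
    [0,[0.088,0.039,-0.088],0],
  ],
)

```text
clock: 15.27
tcp_pos: [644.7, -173.0, 364.3]
tcp_rot: [-3.141, 0.003, -0.001]
wrist_force: [-0.6, 0.5, -0.7]
opening: 85.4
gripper_force: 0.0
```

Emit:
servo_tool(
  increments=[
    [0,[0,0,0],0],
    [0,[0,0,0.015],0],
    [0,[0,0,0.03],0],
    [0,[0,0,0.045],0],
    [0,[0,0,0.057],0],
    [0,[0,0,0.062],0],
    [0,[0,0,0.062],0],
    [0,[0,0,0.062],0],
  ],
)

```text
clock: 15.93
tcp_pos: [643.7, -172.8, 305.5]
tcp_rot: [3.141, -0.001, 0.0]
wrist_force: [-0.4, 0.3, 0.2]
opening: 85.5
gripper_force: 0.0
```

Emit:
servo_tool(
  increments=[
    [0.3,[0,0,0.001],0],
    [0.5,[0,0,0.001],0],
    [0.7,[0,0,0.001],0],
    [0.8,[0,0,0.001],0],
    [0.8,[0,0,0.001],0],
    [0.8,[0,0,0.001],0],
    [0.8,[0,0,0.001],0],
    [0.8,[0,0,0.001],0],
  ],
)

```text
clock: 16.6
tcp_pos: [644.1, -172.7, 304.5]
tcp_rot: [-3.142, -0.001, 0.0]
wrist_force: [0.1, 2.8, 4.9]
opening: 35.0
gripper_force: 60.6
```

Emit:
servo_tool(
  increments=[
    [0.8,[-0.014,0,0.001],0],
    [0.8,[-0.0285,0,0.0035],0],
    [0.8,[-0.0425,0,0.0065],0],
    [0.8,[-0.056,0,0.01],0],
    [0.8,[-0.0695,0,0.015],0],
    [0.8,[-0.0825,0,0.0205],0],
    [0.8,[-0.0955,0,0.0265],0],
    [0.8,[-0.1075,0,0.0335],0],
  ],
)

```text
clock: 17.27
tcp_pos: [536.8, -172.9, 271.6]
tcp_rot: [3.141, -0.004, 0.001]
wrist_force: [1.1, 2.4, 4.7]
opening: 34.8
gripper_force: 59.5
```

Emit:
servo_tool(
  increments=[
    [0.8,[-0.012,0,0.008],0],
    [0.8,[-0.0235,0,0.0165],0],
    [0.8,[-0.034,0,0.0255],0],
    [0.8,[-0.0445,0,0.0355],0],
    [0.8,[-0.054,0,0.046],0],
    [0.8,[-0.063,0,0.0575],0],
    [0.8,[-0.071,0,0.069],0],
    [0.8,[-0.0785,0,0.081],0],
  ],
)

```text
clock: 17.93
tcp_pos: [457.1, -173.0, 189.3]
tcp_rot: [3.142, -0.001, 0.0]
wrist_force: [-1.3, 1.5, 2.7]
opening: 34.8
gripper_force: 59.3
```

Emit:
servo_tool(
  increments=[
    [0.8,[-0.006,0,0.0115],0],
    [0.8,[-0.011,0,0.023],0],
    [0.8,[-0.0155,0,0.034],0],
    [0.8,[-0.0195,0,0.045],0],
    [0.8,[-0.0225,0,0.0555],0],
    [0.8,[-0.025,0,0.066],0],
    [0.8,[-0.027,0,0.0755],0],
    [0.8,[-0.028,0,0.0845],0],
  ],
)

```text
clock: 18.6
tcp_pos: [428.6, -173.0, 104.1]
tcp_rot: [-3.142, 0.001, -0.0]
wrist_force: [-4.8, 0.7, 2.0]
opening: 34.7
gripper_force: 59.4
```

Emit:
servo_tool(
  increments=[
    [0.8,[-0.0005,0,0.005],0],
    [0.8,[-0.001,0,0.01],0],
    [0.8,[-0.001,0,0.014],0],
    [0.8,[-0.001,0,0.0175],0],
    [0.8,[-0.001,0,0.02],0],
    [0.8,[-0.001,0,0.022],0],
    [0.8,[-0.001,0,0.023],0],
    [0.8,[-0.001,0,0.023],0],
  ],
)

```text
clock: 19.27
tcp_pos: [427.6, -173.1, 85.5]
tcp_rot: [3.141, 0.002, 0.002]
wrist_force: [-25.7, 12.9, 58.1]
opening: 34.5
gripper_force: 66.8
```

Emit:
servo_tool(
  increments=[
    [0.8,[0.001,0,-0.002],0],
    [0.8,[0.001,0,-0.003],0],
    [0.8,[0.001,0,-0.003],0],
    [0.8,[0.001,0,-0.003],0],
    [0.8,[0.001,0,-0.003],0],
    [0.8,[0.001,0,-0.003],0],
    [0.8,[0.001,0,-0.003],0],
    [0.8,[0.001,0,-0.003],0],
  ],
)

```text
clock: 19.93
tcp_pos: [427.5, -173.1, 85.9]
tcp_rot: [3.141, 0.004, 0.001]
wrist_force: [-15.8, 4.7, 25.8]
opening: 35.0
gripper_force: 63.1
```

Emit:
servo_tool(
  increments=[
    [0.8,[0.001,0,-0.002],0],
    [0.8,[0.001,0,-0.002],0],
    [0.5,[0.001,0,-0.002],0],
    [0.2,[0.001,0,-0.002],0],
    [0,[0.001,0,-0.002],0],
    [0,[0.001,0,-0.002],0],
    [0,[0.001,0,-0.002],0],
    [0,[0.001,0,-0.002],0],
  ],
)

```text
clock: 20.6
tcp_pos: [431.1, -172.9, 86.9]
tcp_rot: [3.142, -0.0, 0.0]
wrist_force: [-0.5, -0.1, -0.5]
opening: 85.6
gripper_force: 0.0
```

Emit:
servo_tool(
  increments=[
    [0,[0,0,-0.02],0],
    [0,[0,0,-0.05],0],
    [0,[0,0,-0.085],0],
    [0,[0,0,-0.12],0],
    [0,[0,0,-0.15],0],
    [0,[0,0,-0.15],0],
    [0,[0,0,-0.15],0],
    [0,[0,0,-0.15],0],
  ],
)

```text
clock: 21.27
tcp_pos: [430.5, -172.7, 236.5]
tcp_rot: [-3.141, -0.0, 0.0]
wrist_force: [0.3, 0.3, -0.3]
opening: 85.5
gripper_force: 0.0
```

Run:
```python
from h import *
import pickle
st=robot.get_state();print(st['clock'],st['tcp_pos'],st['wrist_force'])
d=cam('side');d0=pickle.load(open('c0.pkl','rb'))['side']
A=[cv2.resize(x['image'][105:230,235:385],(400,333),interpolation=2) for x in(d0,d)]
cv2.imwrite('pics/j.png',np.hstack(A)[:,:,::-1])
r=np.abs(d['image'].astype(int)-d0['image'])[140:200,330:380].max(2);print((r>60).sum())
```

```text
21.2667 [ 430.5264902  -172.68648557  236.53080253] [ 0.28653672  0.25454603 -0.28835021]
49
```

View pics/j.png

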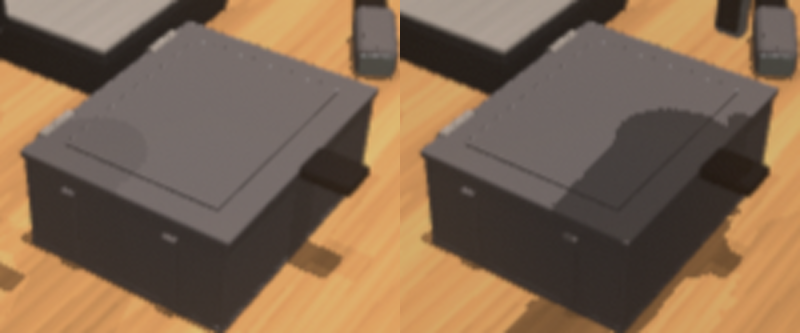

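The lid's outline and tab match the first picture exactly: front corner at (228,243) in both, tab tip at (368,172). It is fully shut and the gripper is clear, so I'm handing the job in.

```bash
python3 -c "
from plant import order; print(order.finish_job())"
```

```text
the job is handed in; nothing more can be done
None
```

The job is handed in: the lid was raised and stood upright alone, the stapler was laid flat between the ribs, and the lid was lowered fully shut over it with the carton and tape roll left alone (the lid took about 58 N of downward wrist force as it closed, under the 120 N limit).

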